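# Seal the double-lidded cinnamon tin and take off its cover

### The arm

A 6-joint arm with a two-finger parallel gripper is mounted at the origin on the work surface. World frame = base frame: x ahead of the robot, y to its left, z up, the work surface at z = 0. Lengths are in mm, angles in rad, forces in N, time in s.
With the tool pointing down it reaches from about 400 to 825 mm from the base axis. Payload 7 kg.
Tool frame: the origin (TCP) lies at the very end of the fingers, on their centre line; the grasp point (between the pads) lies 19 mm behind it; z points along the fingers, y is the line along which they close (so a half turn about z gives the same grasp; the last joint's range is limited). The gripper opens to 88 mm and grips with 3 to 60 N. Pads are 19 mm wide; open, the fingers measure 130 mm over their backs; the gripper's body (78 mm by 193 mm) begins 47 mm behind the grasp point.
Start: joints at [1.564, 0.359, 0.012, 0, -1.224, -0.288], TCP at [196.129, 645.855, 226.561] pointing down, gripper open.
Joint ranges: [-3.07, 3.07], [-1.43, 2.12], [-1.02, 1.25], [-3.03, 1.67], [-3.05, -0], [-3.03, 3.03]. Speed limits (rad/s): [2.39, 2.39, 3.01, 3.14, 3.14, 3.14].

### API

Orientations are given as a unit quaternion [x, y, z, w].
In Python, from plant import bot gives the robot as it stands. Calls block until the motion is done:
- bot.move_ptp(position, orientation): joint-space move of the TCP to a pose.
- bot.line_to(position, velocity=150, ori=None): straight line of the TCP; ori=None keeps the orientation; velocity is the mean speed in mm/s.
- bot.move_joints(angles): joint-space move.
- bot.move_gripper(opening, force=None): finger opening in mm; force is the grip in N (None keeps the last); returns when the fingers have stopped.
- bot.pause(seconds).
- bot.solve_ik(position, orientation): joint angles nearest the present ones, or None.
- bot.read_state(): the state.
- bot.camera(name): name is "scene" or "top" or "wrist"; returns the picture (400x640x3 uint8, red, green, blue); there is no depth.
- bot.get_calibration(name): a dict with "fx", "fy", "cx", "cy" (pixels), "distortion" ([k1, k2, p1, p2, k3] as OpenCV has them; the pictures are not rectified), "view" (4x4, takes a point from world to camera coordinates); the wrist camera has in their place "T_tool_cam" (4x4, takes a point from camera to tool coordinates, whose origin is the TCP and whose axes are the flange's). Camera axes: x right, y up, looking along -z (the intrinsics and any distortion apply to the point x, -y, -z); pixel columns grow to the right and rows downward; lengths in mm; the calibration is good to about 2 mm. A picture is of the moment at which its call begins: read the wrist's pose just before it. get_calibration takes no time and is no camera call.
A pose or a line that the arm cannot do raises bot.Unreachable and nothing moves.
- bot.close_job(): hands the job in; it is judged then, once.
The state is a dict: "t": time; "joint_pos": joint angles; "qvel": joint speeds; "tau": joint torques, N m; "tcp_pos": TCP position; "eef_rot": TCP orientation; "contact_force": force on the tool from outside, world axes, zero at the start; "moment": the same for the moment, N m; "width": finger opening in mm; "finger_force": force on a finger pad.
Only numpy, scipy, OpenCV 4.12 (cv2) and the standard library are available. Lean on these libraries where they do the work, as an engineer would, in place of code of your own. Each camera call takes 0.05 s, during which the arm holds its last target. There are 200 camera calls.

### The job

The tin's two nested lids lie together on the round wooden board: pick both up as one by the black inner lid's knob, lower them gently onto the open tin, and press the inner lid down until it is fully home and level on the rim. Then lift the steel outer cover away alone, leaving the inner lid sealed and undisturbed, and finish while still holding the cover level and still in the air, its skirt a few centimetres clear above the top of the inner lid's knob. Leave the two jars and the pepper mill alone.

Things in the scene. Friction and masses are not known exactly. Their poses are not given: they have to be found in the camera images.
- board: Round fixed wooden board, 180 mm across, 12 mm thick, lying on the worktop. Origin: centre of its underside. The nested lids start on it. Board and tin may change sides (left/right).
- tin: Open round stainless tin standing upright, fixed to the worktop: 128 mm outside diameter, 4 mm wall, 85 mm high. Origin: centre of its underside, z up. Cinnamon sticks lie on its floor.
- tin_rim (a point): Centre of the tin's mouth, at rim height, 85 mm above the tin's origin.
- seal (a joint): Orange seal ring in the tin's mouth (119 mm outside, 100 mm inside diameter). Value in m: 0 = raised, top 8 mm above the steel rim; 0.008 = pushed flush with the rim. Starts at 0 to 0.0015. Drag about 14 N, stays where pushed: the lids' weight (4 to 6 N) does not move it, 8 to 10 N of added push does. Never rises by itself.
- inner_lid: Black plastic inner lid, loose, 240-375 g. Origin: centre of underside. Plug below, 94 mm across (84 at the foot), z 0-12 mm, enters the seal ring with 3 mm clearance; flange 128 mm across, z 12-18 mm, lands on the seal, then on the rim; straight round upright knob 26 mm across, z 18-82 mm. Home on the tin, its origin is 73 mm above the tin's (81 on the raised seal).
- knob_top (a point): Top centre of the inner lid's black knob. The top 30 mm of the knob stick out above the cover's collar and can be pinched from above.
- cover: Steel outer cover, loose, 145-225 g; rests on the inner lid's flange and rides along when the knob is lifted. Origin: on its axis at the underside of the top disc (151 mm across, 4 thick). Thin skirt hangs 10 mm below the origin, round the flange. Collar 50 mm outside, 34 inside, z 4-34 mm; the knob passes freely up through it. Nested, origin is 18 mm above the inner lid's.
- collar (a point): Point on the cover's axis 20 mm above the cover's origin, mid-height of the collar: where to grip the collar across its 50 mm.
- jar_green: Bystander: green glass spice jar with black cap, 48 mm across, 100 mm high, loose. Origin: centre of its underside.
- jar_amber: Bystander: amber glass spice jar with black cap, 48 mm across, 100 mm high, loose. Origin: centre of its underside.
- mill: Bystander: dark wooden pepper mill, 56 mm across, 130 mm high, loose. Origin: centre of its underside.
Mind the look-alikes: they are no part of the job. There is more than one size of the inner_lid; the job needs the smallest.

How it is judged:
By the outcome, as a careful person would: the job done as asked, in the order asked, and still so for the second after the job is handed in, while the arm keeps its last pose, push and grip.
It also fails if it takes over 51 s, if anything falls off the work surface, if the arm or the gripper's body presses on something with over 40 N, if the wrist force passes 120 N, or if a joint passes its speed limit or range.

## Working session

There is one attempt and no reset: what is moved stays moved. The work goes in short steps, each a Python script; the robot and the scene stay as the last script left them, time stands still between calls to the robot, and variables do not carry over. Pictures are saved under pics/ and viewed, at most 10 in all, crops included, and the job is handed in when it is done.

```bash
mkdir -p pics; ls
python3 - <<'E'
from plant import bot
import cv2,numpy as np
for n in("scene","top"):
    im=bot.camera(n); cv2.imwrite(f"pics/{n}0.png",im[:,:,::-1])
    print(n,bot.get_calibration(n))
print(bot.get_calibration("wrist"))
s=bot.read_state();print(s)
E
```

```text
pics
scene {'fx': 512.0393639864122, 'fy': 512.0393639864122, 'cx': 326.6862485803666, 'cy': 200.20988166166114, 'distortion': array([-0.01449927,  0.        ,  0.        ,  0.        ,  0.        ]), 'view': array([[-8.10775211e-01,  5.85288852e-01,  8.97311940e-03,
         4.17522687e+02],
       [-4.32237858e-01, -6.08956848e-01,  6.65087957e-01,
         2.06618828e+02],
       [ 3.94732810e-01,  5.35358307e-01,  7.46711117e-01,
        -1.52033850e+03],
       [ 0.00000000e+00,  0.00000000e+00,  0.00000000e+00,
         1.00000000e+00]])}
top {'fx': 512.3589417341192, 'fy': 512.3589417341192, 'cx': 324.267974371189, 'cy': 198.95318152125822, 'distortion': array([0.02562774, 0.        , 0.        , 0.        , 0.        ]), 'view': array([[ 2.27811191e-02, -9.99483089e-01,  2.26842516e-02,
         2.05804931e+01],
       [ 9.90504086e-01,  2.56420279e-02,  1.35070875e-01,
        -5.54583433e+02],
       [-1.35582726e-01,  1.93917782e-02,  9.90576238e-01,
        -1.14415343e+03],
       [ 0.00000000e+00,  0.00000000e+00,  0.00000000e+00,
         1.00000000e+00]])}
{'fx': 283.
[... 522 characters left out ...]
0e+00]])}
{'t': 0.1, 'joint_pos': array([ 1.56405106e+00,  3.59301903e-01,  1.11412259e-02, -3.04612418e-04,
       -1.22409609e+00, -2.88083970e-01]), 'qvel': array([ 0.00101288, -0.00126443,  0.00331937,  0.00031075, -0.00090161,
       -0.0003081 ]), 'tau': array([-2.30721467e-03, -5.84159195e+01,  2.93751526e+01,  7.01553226e+00,
        1.01396267e-02, -4.86639669e-05]), 'tcp_pos': array([196.04978221, 645.44016911, 225.72169512]), 'eef_rot': array([ 9.89146235e-01, -1.46932541e-01, -3.94100818e-05,  7.43087326e-04]), 'contact_force': array([-0.14534526,  0.29521591, -0.56841827]), 'moment': array([-0.01113937, -0.01822359, -0.01861383]), 'finger_force': 0.0, 'width': 87.35331146370413}
```

View pics/scene0.png

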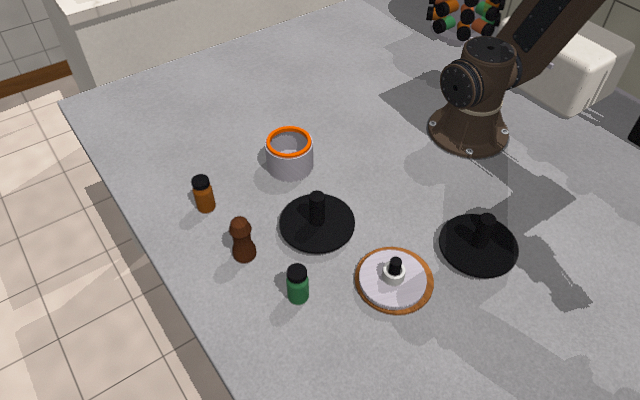

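View pics/top0.png

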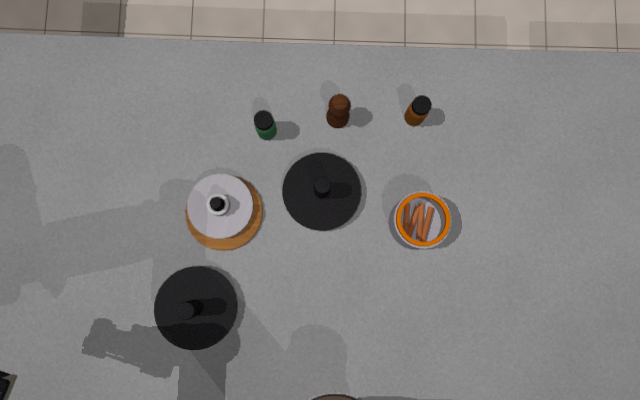

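Scene view: the tin with its orange seal is at (289,150), and the board with the steel cover and small knob is at (395,268). In the top view these are at (423,220) and (218,204).

Candidates for the inner lid:
- **Top (218,204), scene (395,265):** small knob inside the steel cover on the board.
- **Top (322,190), scene (317,222):** large bare black lid.
- **Top (195,308), scene (479,244):** largest bare black lid.

I choose the one nested under the cover on the board, since it is the smallest, and will check it by size and in a close crop.

```bash
cat > h.py <<'E'
import cv2,numpy as np
from plant import bot
from scipy.spatial.transform import Rotation as R
from scipy.optimize import least_squares
def snap(n):
    s=bot.read_state(); return bot.camera(n),campose(n,s)
def campose(n,s):
    if n!="wrist": return np.linalg.inv(bot.get_calibration(n)["view"])
    T=np.eye(4);T[:3,:3]=R.from_quat(s["eef_rot"]).as_matrix();T[:3,3]=s["tcp_pos"]
    return T@bot.get_calibration(n)["T_tool_cam"]
def cast(n,P,px,z):
    c=bot.get_calibration(n);K=np.array([[c["fx"],0,c["cx"]],[0,c["fy"],c["cy"]],[0,0,1]])
    u=cv2.undistortPoints(np.asarray(px,float).reshape(-1,1,2),K,c["distortion"])[:,0]
    d=np.c_[u[:,0],-u[:,1],-np.ones(len(u))]@P[:3,:3].T;o=P[:3,3]
    return (o+d*((z-o[2])/d[:,2])[:,None])[:,:2]
def circle(p):
    r=least_squares(lambda q:np.hypot(*(p-q[:2]).T)-q[2],[*p.mean(0),60],loss="soft_l1",f_scale=1).x
    return r[:2].round(1),round(2*r[2],1)
def contour(mask,near=None):
    cs,_=cv2.findContours(mask.astype(np.uint8),cv2.RETR_EXTERNAL,cv2.CHAIN_APPROX_NONE)
    cs=[c for c in cs if cv2.contourArea(c)>20 and (near is None or cv2.pointPolygonTest(cv2.convexHull(c),near,True)>-4)]
    return cv2.convexHull(max(cs,key=cv2.contourArea),returnPoints=True)[:,0] if cs else None
def masks(im):
    i=im.astype(int);r,g,b=i[...,0],i[...,1],i[...,2]
    return dict(orange=(r>180)&(r-b>100)&(g<150),black=(i.max(2)<60))
E
python3 - <<'E'
from h import *
for n,kn,cov in(("top",(218,204),(230,222)),("scene",(395,265),(395,295))):
    im,P=snap(n);m=masks(im);print(n,"cam",P[:3,3].round())
    c=contour(m["orange"]);
    if n=="scene": 
        k=(np.indices(m["orange"].shape)[0]<175)&(np.indices(m["orange"].shape)[0]>115);c=contour(m["orange"]&k,(289,142))
    print(" seal z93",circle(cast(n,P,c,92.3)))
    hsv=cv2.cvtColor(im,cv2.COLOR_RGB2HSV)
    print(" samples",im[cov[1]-30:cov[1]+35:6,cov[0]].tolist(), im[100,100])
    k=contour(m["black"],kn);print(" knob px",k.mean(0),circle(cast(n,P,k,94)))
    sc=3;x,y=kn;cv2.imwrite(f"pics/c_{n}.png",cv2.resize(im[y-60:y+60,x-60:x+60,::-1],None,fx=3,fy=3,interpolation=0))
cv2.imwrite("pics/close.png",np.hstack([cv2.imread("pics/c_top.png"),cv2.imread("pics/c_scene.png")]))
E
```

```text
top cam [ 394.   57. 1208.]
 seal z93 (array([ 508.5, -182.5]), np.float64(115.2))
 samples [[169, 164, 170], [125, 122, 125], [98, 96, 98], [125, 122, 127], [167, 162, 169], [167, 163, 167], [168, 163, 168], [170, 165, 171], [147, 102, 53], [151, 106, 55], [146, 143, 146]] [143 142 142]
 knob px [217.66666667 203.73333333] (array([529.9, 268.7]), np.float64(29.9))
scene cam [1028.  695.  994.]
 seal z93 (array([ 509.4, -181.2]), np.float64(117.9))
 samples [[34, 33, 34], [14, 15, 14], [234, 232, 230], [146, 144, 142], [172, 165, 172], [200, 194, 203], [207, 199, 208], [125, 122, 127], [125, 78, 39], [157, 153, 155], [150, 147, 150]] [166 164 167]
 knob px [394.61111111 266.33333333] (array([543.6, 285.3]), np.float64(40.6))
```

View pics/close.png

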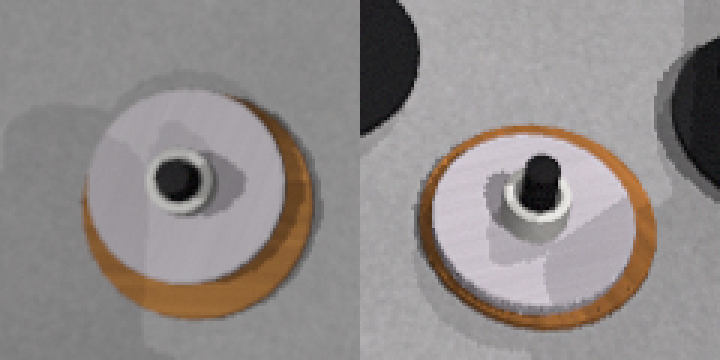

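The crop shows the steel cover on the wooden board with the narrow knob through its collar at about top px (217,203), scene knob top (393,253). It is clearly the small lid, since the bare look-alikes are far wider. Next, a wrist view from above for the precise axis.

Run:
```python
from h import *
q=[1,0,0,0]
bot.move_ptp([525,275,260],q); bot.pause(.2)
im,P=snap("wrist");s=bot.read_state();print(s["t"],s["tcp_pos"].round(1),s["joint_pos"].round(2),s["contact_force"].round(2),P[:3,3].round(1))
cv2.imwrite("pics/w1.png",im[:,:,::-1])
print(bot.solve_ik([509,-182,260],q))
```

```text
2.2583 [524.7 275.6 259.8] [ 0.81  0.2  -0.12 -0.   -1.24  0.76] [ 0.32 -0.53 -0.28] [598.9 275.8 417.6]
[ 0.01932138  0.1160467  -0.23245035  0.         -1.22229928  1.55147495]
```

View pics/w1.png

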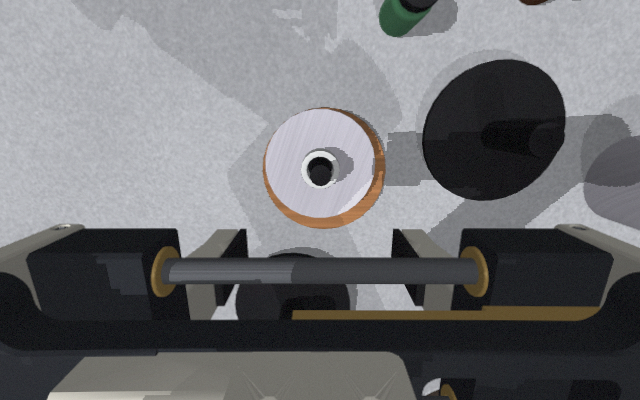

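The wrist view shows the cover disc about (320,163), white collar and black knob at (319,172), all unobstructed. I'll fit circles at several heights as a cross-check.

Run:
```python
from h import *
im,P=snap("wrist")
i=im.astype(int)
hsv=cv2.cvtColor(im,cv2.COLOR_RGB2HSV)
cl=((i.min(2)>205)); y,x=np.indices(cl.shape); roi=np.hypot(x-320,y-168)<24
k=contour((i.max(2)<60)&roi,(320,172)); print("knob z94",circle(cast("wrist",P,k,94)),k.mean(0))
c=contour(cl&roi,(320,170)); print("collar z64",circle(cast("wrist",P,c,64)),len(c))
lav=(i[...,2]-i[...,1]>=3)&(i.max(2)>90)&(np.hypot(x-320,y-165)<70)
lav=cv2.morphologyEx(lav.astype(np.uint8),cv2.MORPH_OPEN,np.ones((5,5)))
c=contour(lav,(320,165)); print("disc z34",circle(cast("wrist",P,c,34)))
im,P=snap("top");i=im.astype(int);y,x=np.indices(i.shape[:2])
lav=(i[...,2]-i[...,1]>=2)&(i[...,2]>=i[...,0])&(np.hypot(x-220,y-206)<45)
lav=cv2.morphologyEx(lav.astype(np.uint8),cv2.MORPH_OPEN,np.ones((3,3)))
c=contour(lav,(220,206)); print("top disc z34",circle(cast("top",P,c,34)))
c=contour((i.min(2)>190)&(np.hypot(x-218,y-204)<15),(218,204)); print("top collar z64",circle(cast("top",P,c,64)) if c is not None else None)
```

```text
knob z94 (array([538.8, 274.7]), np.float64(31.4)) [319.72727273 171.13636364]
collar z64 (array([534.9, 275.1]), np.float64(46.9)) 21
disc z34 (array([541.3, 281.9]), np.float64(164.8))
top disc z34 (array([535.9, 272.9]), np.float64(149.8))
top collar z64 None
```

Run:
```python
from h import *
bot.move_gripper(60)
bot.line_to([535.5,274.5,120],200); bot.line_to([535.5,274.5,68],60)
s=bot.read_state();print(s["t"],s["tcp_pos"].round(1),s["contact_force"].round(1))
f0=s["contact_force"]
bot.move_gripper(20,40); s=bot.read_state();print(s["width"],s["finger_force"],s["contact_force"].round(1))
bot.line_to([535.5,274.5,110],60);bot.pause(.3)
s=bot.read_state();print(s["t"],s["tcp_pos"].round(1),s["contact_force"].round(1),s["width"],s["moment"].round(2))
bot.line_to([535.5,274.5,270],150);bot.pause(.1)
im,P=snap("wrist");cv2.imwrite("pics/w2.png",im[:,:,::-1])
im,P=snap("scene");cv2.imwrite("pics/s2.png",im[:,:,::-1])
s=bot.read_state();print(s["t"],s["tcp_pos"].round(1),s["contact_force"].round(1))
```

```text
4.925 [535.7 274.7  68.3] [ 0.2 -1.1  0.3]
25.28812117144225 40.000373125076294 [-0.9  0.3 -0.2]
6.7417 [535.4 274.4 109.7] [-1.   0.5 -4.6] 25.006813799509207 [-0.02 -0.02  0.03]
8.1583 [535.3 274.3 269.2] [ 0.4 -0.  -3.6]
```

View pics/w2.png

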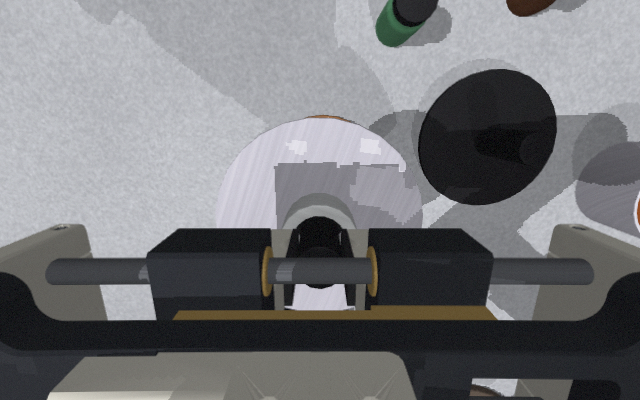

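View pics/s2.png

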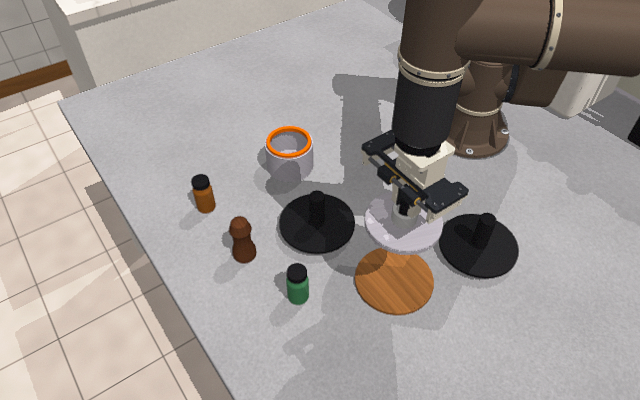

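Both lids hang level under the gripper and the board is empty. The wrist view shows the cover's front edge at row 117, and the scene view shows the bystanders undisturbed. I'll carry high and stand back from the tin so the seal can be measured ahead of the held lid.

Run:
```python
from h import *
bot.line_to([535.5,274.5,300],150)
bot.line_to([405,-182,370],220);bot.pause(.2)
im,P=snap("wrist");s=bot.read_state();print(s["t"],s["tcp_pos"].round(1),s["width"],s["eef_rot"].round(4))
cv2.imwrite("pics/w3.png",im[:,:,::-1])
c=contour(masks(im)["orange"]);b=c[(c[:,1]<im.shape[0])]
print(c.min(0),c.max(0))
for z in(93,91.5):print(circle(cast("wrist",P,c,z)))
for n in("top","scene"):
    im,P=snap(n);c=contour(masks(im)["orange"],None if n=="top" else (289,142));print(n,circle(cast(n,P,c,92.3)),c.min(0),c.max(0))
```

```text
11.0917 [ 405.1 -181.7  369.9] 25.19327974821808 [ 1.e+00  3.e-04 -1.e-04 -0.e+00]
[280  51] [360 121]
(array([ 509.1, -183. ]), np.float64(116.8))
(array([ 509.2, -183. ]), np.float64(117.2))
top (array([ 509.5, -181.9]), np.float64(114.3)) [399 193] [447 211]
scene (array([ 509.4, -181.2]), np.float64(118.0)) [266 126] [310 155]
```

View pics/w3.png

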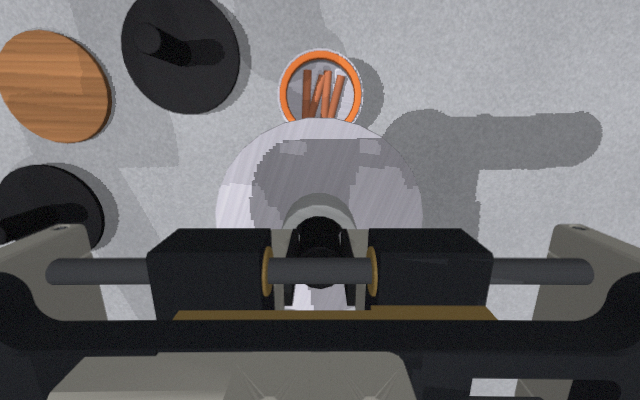

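The wrist view shows the seal at (320,88) ahead of the held cover, and all three views agree on about (509.2,-182.3). Lower with force checks.

Run:
```python
from h import *
X,Y=509.2,-182.3
bot.line_to([X,Y,250],180);bot.line_to([X,Y,158],90);bot.pause(.2)
s=bot.read_state();f0=s["contact_force"];m0=s["moment"];print(s["t"],s["tcp_pos"].round(1),f0.round(1),m0.round(2))
for z in np.arange(154,132,-2):
    bot.line_to([X,Y,z],20);s=bot.read_state();d=s["contact_force"]-f0
    print(z,s["tcp_pos"].round(1),d.round(1),(s["moment"]-m0).round(2),round(s["t"],1))
    if d[2]>6 or np.hypot(*d[:2])>6:break
```

```text
13.6 [ 509.5 -182.3  158.5] [-0.1  1.1 -4.4] [-0.05 -0.01 -0.03]
154 [ 509.1 -182.3  153.8] [ 0.4 -1.3 -0.2] [-0.   -0.03  0.03] 13.9
152 [ 509.1 -182.3  151.8] [ 1.1 -0.9  0.6] [0.01 0.01 0.02] 14.2
150 [ 509.1 -182.3  149.8] [ 0.1 -1.  -0.2] [ 0.02 -0.02  0.03] 14.4
148 [ 509.1 -182.3  147.8] [ 0.6 -0.9  0.4] [-0.02 -0.03  0.04] 14.7
146 [ 509.1 -182.3  145.8] [ 0.  -0.6  0.8] [-0.03 -0.01  0.03] 14.9
144 [ 509.1 -182.3  143.8] [ 0.6 -1.5  0. ] [ 0.05 -0.03  0.03] 15.2
142 [ 509.  -182.3  141.8] [ 0.4 -0.4  0.3] [ 0.03 -0.06  0.03] 15.4
140 [ 509.1 -182.3  139.8] [ 0.3 -0.6  0.3] [-0.01 -0.03  0.03] 15.7
138 [ 509.1 -182.3  137.8] [-0.2 -0.8  0.2] [-0.05 -0.03  0.03] 15.9
136 [ 509.6 -182.4  136.4] [-1.  -1.   4.7] [0.08 0.09 0.04] 16.2
134 [ 509.6 -182.4  134.9] [-1.9  0.1 10.2] [0.45 0.78 0.05] 16.4
```

Run:
```python
from h import *
X,Y=509.2,-182.3;f0=np.array([0,0,-4.4])
for z in np.arange(133,120,-1.):
    bot.line_to([X,Y,z],20);s=bot.read_state();d=s["contact_force"]-f0
    print(z,s["tcp_pos"].round(1),d.round(1),s["moment"].round(2),round(s["width"],1),round(s["t"],1))
    if d[2]>34 or np.hypot(*d[:2])>12:break
```

```text
133.0 [ 509.6 -182.4  134.1] [-2.3  1.4 12.5] [ 0.58  0.95 -0.02] 25.3 16.7
132.0 [ 509.6 -182.4  133.1] [-3.   1.8 12.6] [ 0.64  1.07 -0.04] 24.9 16.9
131.0 [ 509.7 -182.4  132.2] [-3.4  1.  11.9] [ 0.6   1.09 -0.07] 25.0 17.2
130.0 [ 509.7 -182.4  131.2] [-3.   1.3 12.6] [ 0.6   1.15 -0.01] 25.0 17.4
129.0 [ 509.7 -182.4  130.2] [-2.8  0.9 12.3] [ 0.64  1.1  -0.04] 25.4 17.7
128.0 [ 509.7 -182.5  129.2] [-2.   1.5 12.6] [ 0.65  1.07 -0.01] 25.4 17.9
127.0 [ 509.6 -182.4  129. ] [-6.   3.  19.9] [ 1.32  2.2  -0.01] 25.5 18.2
126.0 [ 509.7 -182.4  128.9] [-9.4  5.8 27.5] [2.06 3.35 0.05] 24.9 18.4
125.0 [ 509.7 -182.5  128.9] [-12.2   7.8  36.7] [ 2.88  4.55 -0.05] 24.8 18.7
```

Home contact at TCP 129.0, which puts the lid origin at 73 as expected. The moment suggests a slight one-sided seat, so I'll relax, release, press once on the knob top with closed fingers, and check.

Run:
```python
from h import *
X,Y=509.2,-182.3
bot.line_to([X,Y,128.7],30);bot.move_gripper(60)
s=bot.read_state();print(s["t"],s["contact_force"].round(1),s["tcp_pos"].round(1))
bot.line_to([X,Y,175],120);bot.move_gripper(0,20);bot.line_to([X,Y,158],60);bot.pause(.1)
f0=bot.read_state()["contact_force"]
for z in np.arange(156,146,-1.):
    bot.line_to([X,Y,z],20);s=bot.read_state();d=s["contact_force"]-f0
    print(z,s["tcp_pos"].round(1),d.round(1),s["moment"].round(2),round(s["t"],1))
    if d[2]>28:break
bot.line_to([X,Y,175],100)
bot.line_to([X-110,Y,260],200);bot.pause(.1)
im,P=snap("wrist");cv2.imwrite("pics/w4.png",im[:,:,::-1])
sc,_=snap("scene");cv2.imwrite("pics/s4.png",cv2.resize(sc[80:230,200:400,::-1],None,fx=4,fy=4,interpolation=cv2.INTER_CUBIC))
i=im.astype(int);y,x=np.indices(i.shape[:2])
print(bot.read_state()["t"],P[:3,3])
```

```text
19.7667 [ 0.5  0.6 -0.1] [ 509.2 -182.3  128.7]
156.0 [ 509.2 -182.3  156. ] [-1.3 -1.  -0.6] [-0.05 -0.02 -0.05] 22.2
155.0 [ 509.4 -182.4  155.4] [-0.4 -0.9  3. ] [0.19 0.2  0.03] 22.4
154.0 [ 509.4 -182.4  155.3] [-4.5  0.4  9.9] [0.85 1.38 0.04] 22.7
153.0 [ 509.5 -182.4  155.2] [-7.4  3.2 18.1] [ 1.64  2.52 -0.04] 22.9
152.0 [ 509.5 -182.4  155.2] [-9.5  4.3 26. ] [2.34 3.58 0.07] 23.2
151.0 [ 509.5 -182.4  155.1] [-13.3   6.3  33. ] [3.03 4.73 0.  ] 23.4
24.85 [ 473.88486052 -182.1991967   416.45066286]
```

View pics/s4.png

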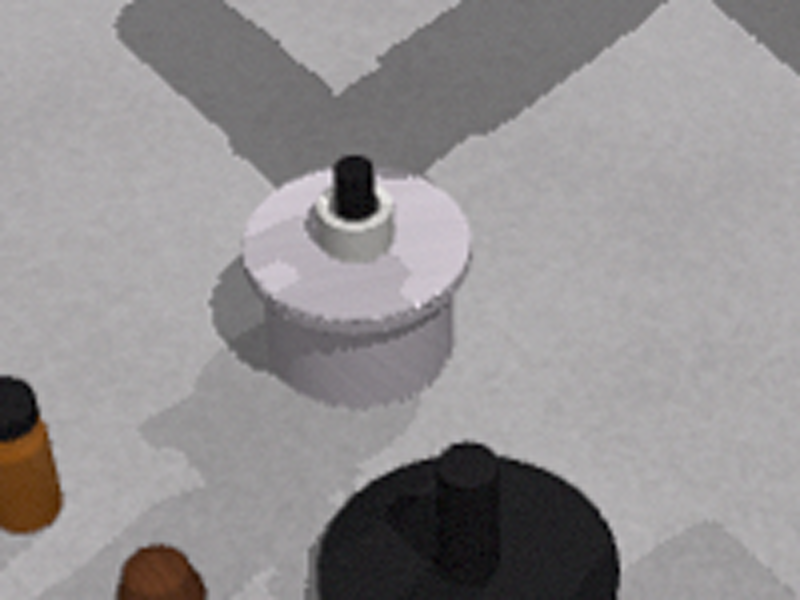

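View pics/w4.png

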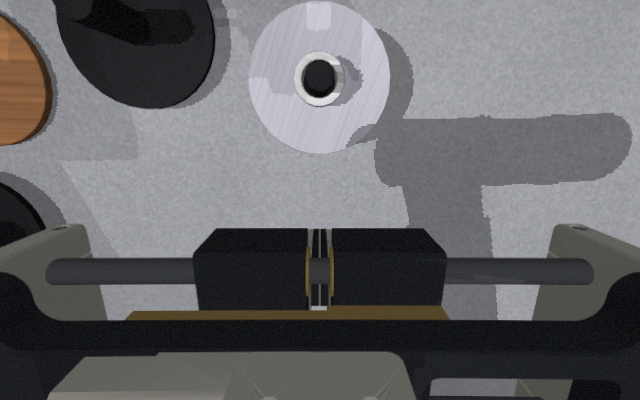

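The scene crop shows the cover level on the tin. The wrist view shows the collar and knob concentric at (319,78). Knob top at 155.1 matches fully home. Now the collar.

Run:
```python
from h import *
im,P=snap("wrist");i=im.astype(int);y,x=np.indices(i.shape[:2]);roi=np.hypot(x-319,y-79)<31
c=contour((i.min(2)>195)&roi,(319,79));C=circle(cast("wrist",P,c,125));print("collar",C)
k=contour((i.max(2)<60)&roi,(319,79));print("knob",circle(cast("wrist",P,k,155)))
X,Y=C[0]
if abs(X-509.3)<4 and abs(Y+182.3)<4:
    X=(X+509.3)/2;Y=(Y-182.3)/2
    bot.move_gripper(88);bot.line_to([X,Y,260],200);bot.line_to([X,Y,140],120);bot.line_to([X,Y,97.5],50);bot.pause(.1)
    s=bot.read_state();print(s["t"],s["tcp_pos"].round(1),s["contact_force"].round(1))
    bot.move_gripper(44,25);s=bot.read_state();print(s["t"],s["width"],s["finger_force"],s["contact_force"].round(1),s["moment"].round(2))
```

```text
collar (array([ 508.1, -181.9]), np.float64(47.1))
knob (array([ 504.6, -182.2]), np.float64(28.7))
29.2917 [ 509.  -182.1   97.9] [ 0.2  0.3 -0.7]
29.9917 50.093310483269796 24.99998514773324 [-0.1  0.  -0.3] [-0.01  0.02  0.01]
```

Run:
```python
from h import *
X,Y=bot.read_state()["tcp_pos"][:2];X,Y=508.7,-182.1
f0=bot.read_state()["contact_force"]
for z in(104,125,150):
    bot.line_to([X,Y,z],35);s=bot.read_state();print(s["t"],s["tcp_pos"].round(1),(s["contact_force"]-f0).round(1))
bot.line_to([X,Y,207],60);bot.pause(.4)
s=bot.read_state();print(s["t"],s["tcp_pos"].round(1),(s["contact_force"]-f0).round(1),s["width"],s["qvel"].round(3))
sc,_=snap("scene");tp,_=snap("top")
cv2.imwrite("pics/s5.png",np.hstack([cv2.resize(sc[60:210,220:370,::-1],(400,400)),cv2.resize(tp[120:270,340:490,::-1],(400,400))]))
```

```text
30.325 [ 508.9 -182.1  104.3] [ 0.2 -0.6 -0.8]
31.075 [ 508.6 -182.1  125. ] [ 1.1  0.4 -1. ]
31.9417 [ 508.6 -182.1  149.9] [-0.4  0.6 -0.8]
33.4417 [ 508.7 -182.1  206.9] [-1.3  0.3 -0.7] 50.29120900287245 [ 0.    -0.001 -0.     0.002 -0.001 -0.001]
```

View pics/s5.png

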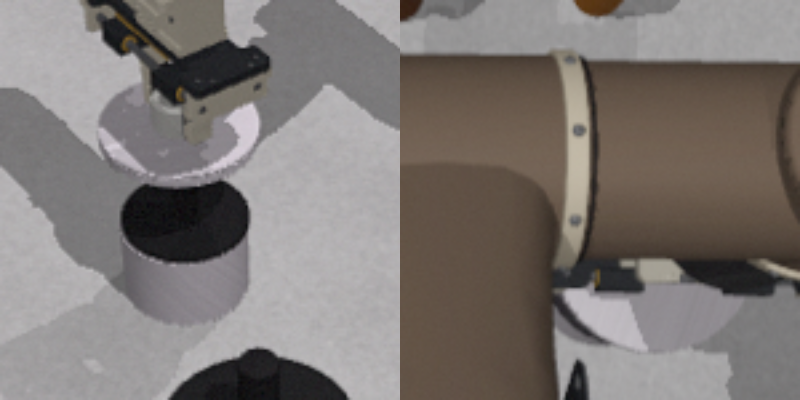

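The crop shows the black inner lid flush and level on the tin at (185,215), no orange showing. The cover is held level above it at (180,130), with its skirt about 35 mm above the knob top. Handing in.

```bash
python3 -c "
from plant import bot
print(bot.close_job())"
```

```text
the job is handed in; nothing more can be done
None
```

The job is handed in at about 34 s: the inner lid is fully home and level on the tin, and the steel cover is held level and still, its skirt about 35 mm above the knob; the jars and mill were not touched.

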